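# Set the menu slate on the counter easel and lock its telescopic foot at the mark

### The arm

A 7-joint arm with a two-finger parallel gripper is mounted at the origin on the work surface. World frame = base frame: x ahead of the robot, y to its left, z up, the work surface at z = 0. Lengths are in m, angles in rad, forces in N, time in s.
With the tool pointing down it reaches from about 0.35 to 0.9 m from the base axis. Payload 8.1 kg.
Tool frame: the origin (TCP) lies on the centre line of the jaws, within the pads' length; the fingertips stand robot.tips_ahead ahead of it and the grasp point (between the pads) lies 5 mm behind it (robot.tips_ahead is the distance from the TCP to the fingertips, in m); z points along the fingers, y is the line along which they close (so a half turn about z gives the same grasp; the last joint's range is limited). The gripper opens to 92 mm and grips with 3 to 60 N. Pads are 19 mm wide; open, the fingers measure 130 mm over their backs; the gripper's body (75 mm by 190 mm) begins 47 mm behind the grasp point.
Start: joints at [-1.297, 0.434, 0.025, 1.573, -0.012, 1.134, -0.075], TCP at [0.23, 0.581, 0.207] pointing down, gripper open.
Joint ranges: [-2.62, 2.62], [-0.44, 2.09], [-1.27, 1.32], [0.08, 2.57], [-1.32, 4.46], [0.12, 2], [-2.74, 2.74]. Speed limits (rad/s): [2.22, 2.22, 3.01, 3.01, 3.14, 3.14, 3.14].

### API

Orientations are given as a 3x3 rotation matrix whose columns are the frame's x, y, z axes.
In Python, from workcell import robot, inverse_kinematics, eyes, finder gives the robot as it stands. Calls block until the motion is done:
- robot.goto(position, orientation): joint-space move of the TCP to a pose.
- robot.move_straight(position, orientation=None, velocity=0.15, until_force=None): straight line of the TCP; orientation=None keeps the orientation; velocity is the mean speed in m/s. With until_force (N) it stops when the force on the tool has changed by that much, and returns True; else False.
- robot.goto_joints(angles): joint-space move.
- robot.move_gripper(opening, newtons=None): opening from 0.0 (shut) to 1.0 (fully open); newtons is the grip in N (None keeps the last); returns when the fingers have stopped.
- robot.hold(seconds).
- inverse_kinematics(position, orientation): joint angles nearest the present ones, or None.
- robot.read_state(): the state.
- eyes.camera(name): name is "scene" or "top"; returns a dict with "img" (420x560x3 uint8, blue, green, red), "fx", "fy", "cx", "cy" (pixels), "dist_coeffs" ([k1, k2, p1, p2, k3] as OpenCV has them; the pictures are not rectified), "R" (3x3) and "t" (3): a world point X has camera coordinates R X + t. Camera axes: x right, y down, z forward; pixel columns grow to the right and rows downward; lengths in m; the calibration is good to about 2 mm. A picture is of the moment at which its call begins. There is no depth.
A pose or a line that the arm cannot do raises robot.MotionError and nothing moves.
- robot.finish_job(): hands the job in; it is judged then, once.
Trained networks look in a picture, given as the dict that the camera call returned (one of the last four; its "shot" number tells which), for a name from the list of things; names that differ only in an ending like _2 or _b are one class to them, and where a whole thing is asked for, a point or a joint stands for the part that bears it (a point fixed in the world has none). Each returns a list of dicts, best first, with "confidence" (0 to 1); they miss things now and then, are a little off and sometimes report something else, mostly with a low value. They report only what shows in the picture. A call takes as long as a camera call.
- finder.find_in(picture, label): "position" ([x, y, z] in m, in world coordinates, good to about 4 mm: the middle of the surface that is visible of it).
- finder.place_of(picture, label): "position" ([x, y, z] in m, in world coordinates, good to about 4 mm: a listed point, or the origin of a listed thing).
The state is a dict: "t": time; "joints": joint angles; "joint_velocities": joint speeds; "effort": joint torques, N m; "ee_pos": TCP position; "orientation": TCP orientation; "contact_force": force on the tool from outside, world axes, zero at the start; "ft_torque": the same for the moment, N m; "grip_width": opening from 0.0 (shut) to 1.0 (fully open); "grasp_force": force on a finger pad.
Only numpy, scipy, OpenCV 4.12 (cv2) and the standard library are available. Lean on these libraries where they do the work, as an engineer would, in place of code of your own. Each camera call takes 0.05 s, during which the arm holds its last target. There are 200 camera calls.

### The job

The counter easel's telescopic foot is drawn out for loading, with its cam clamp loose: take the wood-framed menu slate out of the wire rack, lean it on the easel with its bottom edge on the middle of the foot's ledge and its back against the rest bar, and let go of it. Then draw the foot in, slate and all, until the rear end of the black clamp just meets the marker ring on the rod, and holding it there squeeze the cam lever fully shut against the foot's tube; never shut the lever away from the mark. Finish still holding: the program ends with the shut lever and the tube pinched firmly between the fingers and the foot at the mark; leave everything else on the table where it stands.

Things in the scene. Friction and masses are not known exactly. Their poses are not given: they have to be found in the camera images.
- slate: Menu slate: dark grey panel in a brown wood frame, 160 wide, 220 high, 10 thick, about 0.42 kg, the same on both faces. Origin: centre of its bottom edge; z up along its height, y along its width, x through its thickness. Starts upright in one of the two slots of the wire rack, loose by 5 mm (it may lean about 4 degrees), bottom 16 above the table.
- rack: Wire rack, fixed: two slots 80 apart along its x (at x = -40 and +40 of its origin, which is on the table in its middle); each slot is a pair of wire hoops 15 apart, 100 wide, 77 high. The other slot holds a chopping board.
- easel: Counter easel, fixed; origin on the table in its middle, x to the front (the foot slides out that way, away from the robot), y left, z up. A rear beam (54 high, x = -135) carries two level steel rods 14 thick along x at y = +155 and -155, axis 36 up, on which the foot's sleeves slide, and a bent-rod back rest, uprights at y = +50 and -50 rising forward from the beam to the rest bar.
- rest: Back rest, fixed on the easel; origin in the middle of its rest bar, axes as the easel's: a level round bar 10 thick along the easel's y, from y = -50 to +50, axis 165 above the table at easel x = -30. The slate leans back on its front side.
- ledge (a point): On the sliding foot, mid width: where the ledge's floor (30 above the table) meets the inner face of its front lip (14 high, 4 thick). The floor runs 27 back (-x) from here and 150 to either side. Axes as the easel's. The leaned slate's front lower corner can stop against the lip; it then leans 16 to 33 degrees from upright, by how far the foot is out.
- leg (a joint): How far the telescopic foot is out along the easel's +x, m: 0 fully in, 0.056 at its outer stop; starts at 0.046 to 0.056. With the clamp loose it slides with under 1 N of friction and the leaned slate pushes it outwards: it may creep out to its stop unless held.
- sleeve: The foot's sleeve on the easel's -y side with its clamp (origin and axes as the easel's when leg = 0; moves with leg): tube 20 thick along x at y = -155, axis 36 up, from clamp to ledge. Black clamp block on its rear end: x -90 to -62, y -171 to -133, 19 to 53 up; its front face (x = -62) stands out 12 beyond the tube on the inner (slate) side and can be pushed to draw the foot in.
- clamp_end (a point): Centre of the clamp block's rear end face, on the rod's axis; moves with leg.
- ring_mark (a point): Centre of the front face of the marker ring: a black rubber ring 21 across, 4 wide, on the bare -y side rod behind the clamp. It stays put and does not stop the clamp. The foot is at the mark when clamp_end lies at ring_mark; 16 to 42 of bare rod lie between them at the start.
- lever (a joint): Cam lever angle, rad: 0 shut (along the tube, 3 off it), up to 0.7 open, starts 0.42 to 0.60; stays where left, needs about 0.1 N m to turn. Upright pivot at sleeve x = -70, y = -172; the lever points forward (+x) from it and its tip swings out to -y as it opens. Shut, it does not by itself stop a push on the foot: keep holding.
- paddle: The cam lever's black paddle: 60 long, 8 thick (shut: y from -168 to -176 of the sleeve's frame), 24 high (24 to 48 above the table), with a 12 thick rounded tip. Origin on the lever's pivot axis at mid height, x along the paddle to its tip. Shut, tube and paddle together are 31 across (y from -145 to -176).
- paddle_tip (a point): Outer end of the lever paddle, 60 from its pivot, mid height.
- chopping_board: Bystander: plain bamboo chopping board 120 wide with a short neck, 183 high, 12 thick, in the rack's other slot.
- mug: Bystander: white mug, 90 high.
- canister: Bystander: amber glass jar with a steel lid, 120 high, 90 across.
- sauce_bottle: Bystander: amber bottle with a yellow cap, 200 high, 60 across.
- tin: Bystander: food tin, 110 high.
- glass_cup: Bystander: clear glass cup, 100 high.
- spoon: Bystander: steel spoon lying flat on the table.
- bowl: Bystander: blue bowl 120 across, 50 high.

How it is judged:
On the way, in this order (a step that is already met when the one before it is completed fails the run):
1. the slate leans on the easel, bottom edge on the ledge and back on the rest bar, let go and at rest, the cam lever still open (angle between slate's own z axis and vertical between 0.14 and 0.7 rad and z of slate in the frame of ledge between -0.004 and 0.012 m and x of slate in the frame of ledge between -0.024 and 0.002 m and y of slate in the frame of ledge between -0.03 and 0.03 m and angle between the y axis of slate and the y axis of easel, either way round below 0.12 rad and contact force between slate and rest above 0.15 N and contact force between slate and the arm below 0.1 N and contact force between slate and the fingers below 0.1 N and linear speed of slate below 0.02 m/s and value of joint lever above 0.25 rad), for 0.2 s.
2. the foot is held by the fingers with its clamp end at the marker ring (within 5 mm), the lever still open (x of clamp_end in the frame of ring_mark between -0.005 and 0.005 m and value of joint lever above 0.2 rad and (contact force between the fingers and sleeve above 0.2 N or contact force between the fingers and paddle above 0.2 N)), for 0.1 s.
3. the lever is shut with the foot still held at the mark (x of clamp_end in the frame of ring_mark between -0.005 and 0.005 m and value of joint lever below 0.06 rad and (contact force between the fingers and sleeve above 0.2 N or contact force between the fingers and paddle above 0.2 N)), for 0.2 s.
At the end, for the whole second after the job is handed in: Slate leaning 8 to 40 deg on ledge (centred within 30 mm) and rest bar, untouched, at rest; clamp end within 5 mm of the ring; lever within 0.06 rad of shut; fingers press sleeve and paddle with over 3 N each and keep holding (angle between slate's own z axis and vertical between 0.14 and 0.7 rad and z of slate in the frame of ledge between -0.004 and 0.012 m and x of slate in the frame of ledge between -0.024 and 0.002 m and y of slate in the frame of ledge between -0.03 and 0.03 m and angle between the y axis of slate and the y axis of easel, either way round below 0.12 rad and contact force between slate and rest above 0.15 N and contact force between slate and the arm below 0.1 N and contact force between slate and the fingers below 0.1 N and x of clamp_end in the frame of ring_mark between -0.005 and 0.005 m and value of joint lever below 0.06 rad and contact force between the fingers and sleeve above 3 N and contact force between the fingers and paddle above 3 N and linear speed of slate below 0.02 m/s); the arm keeps its last pose, push and grip.
It fails at once if the lever is shut away from the mark (more than 8 mm off) (value of joint lever below 0.1 rad and (x of clamp_end in the frame of ring_mark above 0.008 m or x of clamp_end in the frame of ring_mark below -0.008 m)).
It fails at once if a bystander (chopping board, mug, canister, bottle, tin, cup, spoon or bowl) is shifted more than 40 mm (distance of any of chopping_board, mug, canister, sauce_bottle, tin, glass_cup, spoon, bowl from where it was at the start of the episode above 0.04 m).
It also fails if it takes over 59 s, if anything falls off the work surface, if the arm or the gripper's body presses on something with over 40 N, if the wrist force passes 120 N, or if a joint passes its speed limit or range.

## Working session

There is one attempt and no reset: what is moved stays moved. The work goes in short steps, each a Python script; the robot and the scene stay as the last script left them, time stands still between calls to the robot, and variables do not carry over. Pictures are saved under pics/ and viewed, at most 10 in all, crops included, and the job is handed in when it is done.

```bash
ls; mkdir -p pics
python3 - <<'E'
from workcell import robot, eyes, finder
import cv2, numpy as np
for c in ["scene","top"]:
    p=eyes.camera(c); cv2.imwrite(f"pics/{c}0.png",p["img"])
    print(c, "cam pos",(-np.array(p["R"]).T@np.array(p["t"])).round(3))
    for n in ["slate","rack","easel","rest","ledge","clamp_end","ring_mark","paddle_tip","paddle","sleeve","chopping_board"]:
        r=finder.place_of(p,n)[:2]
        print(n,[(np.round(d["position"],4).tolist(),round(d["confidence"],2)) for d in r])
    for n in ["slate","chopping_board","mug","canister","sauce_bottle","tin","glass_cup","spoon","bowl"]:
        r=finder.find_in(p,n)[:1]
        print(" vis",n,[(np.round(d["position"],3).tolist(),round(d["confidence"],2)) for d in r])
print(robot.tips_ahead, robot.read_state()["t"])
E
```

```text
pics
scene cam pos [0.848 0.413 0.907]
slate [([0.4689, 0.401, 0.0101], 0.88)]
rack [([0.4996, 0.3803, -0.0003], 0.65), ([0.7296, -0.3147, -0.0021], 0.58)]
easel [([0.5776, -0.087, 0.0017], 0.62)]
rest [([0.5433, -0.0877, 0.1638], 0.93), ([0.769, 0.0548, 0.0034], 0.37)]
ledge [([0.6479, -0.0965, 0.0279], 0.65), ([0.2722, 0.3702, 0.0039], 0.65)]
clamp_end [([0.5233, -0.2406, 0.039], 0.71), ([0.6454, -0.0983, 0.0314], 0.32)]
ring_mark []
paddle_tip [([0.5919, -0.2949, 0.0412], 0.56)]
paddle [([0.5426, -0.2583, 0.0359], 0.62)]
sleeve [([0.2708, 0.3736, 0.003], 0.34), ([0.4979, 0.38, -0.001], 0.21)]
chopping_board [([0.5361, 0.3696, 0.0122], 0.79), ([0.5236, -0.2384, 0.0369], 0.38)]
 vis slate [([0.473, 0.406, 0.155], 0.98)]
 vis chopping_board [([0.545, 0.374, 0.127], 0.73)]
 vis mug [([0.768, 0.043, 0.051], 0.85)]
 vis canister [([0.466, -0.453, 0.09], 0.6)]
 vis sauce_bottle [([0.734, -0.293, 0.104], 0.85)]
 vis tin [([0.683, 0.383, 0.11], 0.72)]
 vis glass_cup [([0.272, 0.374, 0.072], 0.8)]
 vis spoon []
 vis bowl [([0.61, -0.493, 0.032], 0.74)]
top cam pos [ 0.316 -0.05   1.398]
slate [([0.467, 0.4027, 0.0129], 0.53)]
rack [([0.5049, 0.3805, -0.0009], 0.83)]
easel [([0.5756, -0.0896, -0.0043], 0.55)]
rest [([0.5447, -0.0804, 0.1658], 0.55)]
ledge [([0.647, -0.0944, 0.0324], 0.7)]
clamp_end [([0.5229, -0.2378, 0.0298], 0.57)]
ring_mark []
paddle_tip [([0.5872, -0.2934, 0.0331], 0.47)]
paddle [([0.545, -0.2549, 0.0338], 0.41)]
sleeve []
chopping_board [([0.539, 0.3681, 0.0193], 0.58)]
 vis slate [([0.459, 0.376, 0.232], 0.73)]
 vis chopping_board [([0.532, 0.352, 0.17], 0.73)]
 vis mug [([0.775, 0.052, 0.036], 0.75)]
 vis canister [([0.45, -0.464, 0.116], 0.74)]
 vis sauce_bottle [([0.715, -0.306, 0.13], 0.87)]
 vis tin [([0.68, 0.381, 0.111], 0.86)]
 vis glass_cup [([0.272, 0.386, 0.059], 0.75)]
 vis spoon [([0.344, -0.408, 0.016], 0.66)]
 vis bowl [([0.622, -0.48, 0.02], 0.88)]
0.014 2.1
```

View pics/scene0.png

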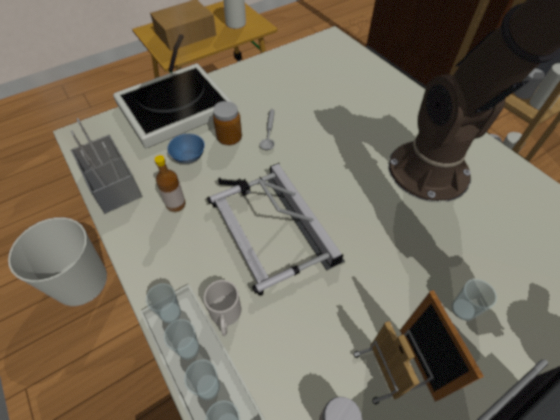

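View pics/top0.png

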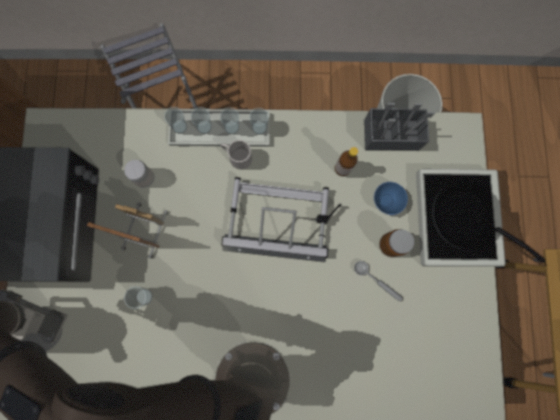

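Scene picture: slate near (435,345), chopping board (400,360), easel around (275,230) with the clamp at its far-left corner (240,187). Top picture: slate's top edge runs (90,226)–(157,244), the easel's beam (223,242)–(328,255), clamp/lever near (325,217). I'll orthorectify both views to measure the easel, ring and slate.

```bash
cat > h.py <<'E'
import numpy as np, cv2
from workcell import robot, eyes, finder, inverse_kinematics
def proj(p,X):
    K=np.array([[p["fx"],0,p["cx"]],[0,p["fy"],p["cy"]],[0,0,1.]])
    return cv2.projectPoints(np.asarray(X,float).reshape(-1,3),cv2.Rodrigues(np.array(p["R"],float))[0],np.array(p["t"],float),K,np.array(p["dist_coeffs"],float))[0].reshape(-1,2)
def fr(yaw,o):
    c,s=np.cos(yaw),np.sin(yaw); return np.array([[c,-s,0],[s,c,0],[0,0,1]]),np.array(o,float)
def ortho(p,R,o,x0,x1,y0,y1,z,s,tick=0.02):
    """up = +x, left = +y, s px per m; ticks"""
    H,W=int((x1-x0)*s),int((y1-y0)*s)
    xs=x1-(np.arange(H)+.5)/s; ys=y1-(np.arange(W)+.5)/s
    Y,X=np.meshgrid(ys,xs)
    P=np.stack([X,Y,np.full_like(X,z)],-1).reshape(-1,3)@R.T+o
    m=proj(p,P).reshape(H,W,2).astype(np.float32)
    im=cv2.remap(p["img"],m[...,0],m[...,1],cv2.INTER_CUBIC)
    im=cv2.convertScaleAbs(im,alpha=1.4)
    for v in np.arange(np.ceil(x0/tick-1e-6)*tick,x1,tick):
        r=int((x1-v)*s); cv2.line(im,(0,r),(7,r),(0,0,255),1); cv2.putText(im,f"{v*1000:.0f}",(9,r+4),0,.33,(0,0,255))
    for v in np.arange(np.ceil(y0/tick-1e-6)*tick,y1,tick):
        c=int((y1-v)*s); cv2.line(im,(c,0),(c,7),(255,0,0),1); cv2.putText(im,f"{v*1000:.0f}",(c-8,17),0,.33,(255,0,0))
    return im
E
python3 - <<'E'
from h import *
R,o=fr(np.radians(-6.5),[0.577,-0.088,0])
S=eyes.camera("scene");T=eyes.camera("top")
a=ortho(T,R,o,-.16,.14,-.2,.2,.054,980,.05)
b=ortho(T,R,o,-.14,0,-.215,-.12,.036,2000)
c=ortho(S,R,o,-.14,0,-.215,-.12,.036,2000)
print(a.shape,b.shape)
out=np.zeros((580,800,3),np.uint8); out[:294,:392]=a; out[296:576,:190]=b; out[296:576,200:390]=c
R2,o2=fr(0,[0.47,0.39,0])
d=ortho(T,R2,o2,-.07,.1,-.11,.1,.236,1700); out[:289,400:757]=d
e=ortho(S,R2,o2,-.07,.1,-.11,.1,.236,1600); out[296:568,400:736]=e
cv2.imwrite("pics/m1.png",out)
E
```

```text
(294, 392, 3) (280, 190, 3)
```

View pics/m1.png

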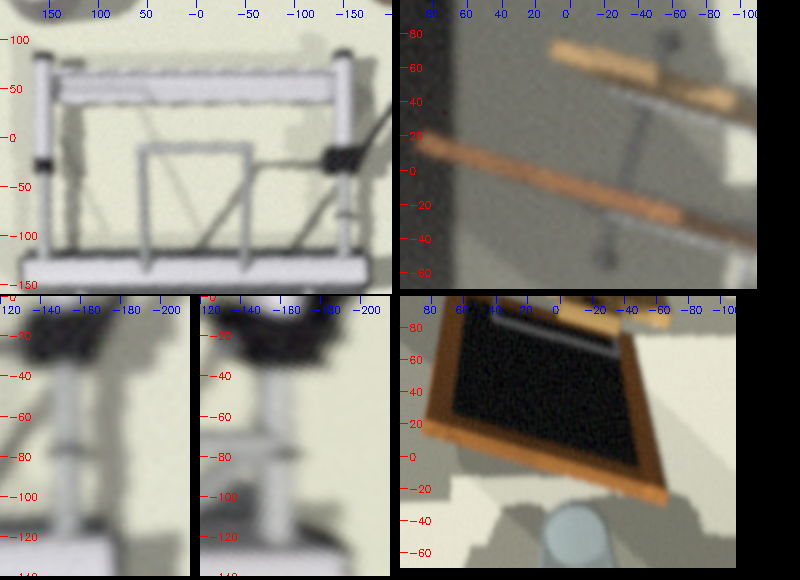

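Ring shows at easel x ≈ −77 mm, clamp end around −32 mm, slate top edge centre ≈ (0.4665, 0.4005), yaw −16°, and the easel ≈ (0.577, −0.087), yaw −6.5°. All of this agrees with the finder. Next I check IK for the whole plan, then pick the slate.

```bash
cat >> h.py <<'E'
RE,OE=fr(np.radians(-6.5),[0.577,-0.087,0])
def E(x,y,z): return RE@np.array([x,y,z])+OE
def tool(Rs,sg):  # slate-like frame -> tool orientation
    y=sg*Rs[:,0]; z=-Rs[:,2]; return np.column_stack([np.cross(y,z),y,z])
def lean(L):  # top leans to -x
    c,s=np.cos(L),np.sin(L); return RE@np.array([[c,0,-s],[0,1,0],[s,0,c]])
def handR(P,sg): # closing along easel y, pitched P with wrist toward robot
    z=RE@np.array([np.sin(P),0,-np.cos(P)]); y=sg*RE[:,1]; return np.column_stack([np.cross(y,z),y,z])
RS,_=fr(np.radians(-16.1),[0,0,0])
PICK=np.array([.4665,.4005,.213])
LN=np.radians(30.5)
def place(h=0,yo=.008,x=.0585,d=.197):  # TCP for back lower corner at (x, .030+h), slate centre line
    Rl=lean(LN); return E(x,yo,.030+h)+Rl[:,0]*.005+Rl[:,2]*d
E
python3 - <<'E'
from h import *
f=lambda p,R:(lambda q:None if q is None else np.round(q,2).tolist())(inverse_kinematics(p,R))
for sg in (1,-1):
    print(sg,f(PICK,tool(RS,sg)),f(PICK+[0,0,.16],tool(RS,sg)),f(place(.16),tool(lean(LN),sg)),f(place(0),tool(lean(LN),sg)),sep="\n")
    for P in (0,15,25): print(P,f(E(-.0,-.17,.034),handR(np.radians(P),sg)),f(E(-.04,-.17,.034),handR(np.radians(P),sg)))
E
```

```text
1
[-1.09, 0.43, 0.42, 1.62, -0.19, 1.14, -0.9]
[-1.1, 0.35, 0.45, 1.34, -0.15, 1.49, -0.94]
[-1.0, -0.3, 0.78, 2.03, 0.49, 0.85, -0.54]
[-0.7, 0.02, 0.73, 2.31, 0.1, 0.29, -0.17]
0 [0.03, 0.64, 0.46, 1.8, -0.38, 0.79, 2.15] [0.01, 0.59, 0.5, 1.9, -0.41, 0.75, 2.2]
15 [0.31, 0.5, 0.1, 2.03, -0.33, 0.38, 2.15] [0.37, 0.46, 0.05, 2.11, -0.31, 0.33, 2.16]
25 [0.77, 0.52, -0.45, 2.15, 0.79, 0.13, 1.11] [1.02, 0.55, -0.73, 2.22, 1.31, 0.23, 0.65]
-1
[-0.62, 0.43, -0.25, 1.57, 0.11, 1.15, 1.96]
[-0.67, 0.35, -0.19, 1.3, 0.07, 1.5, 2.01]
[-0.85, -0.25, 0.69, 2.03, 0.39, 0.81, 2.69]
[0.94, 0.17, -1.01, 2.21, 0.62, 0.37, 2.47]
0 [-0.27, 0.82, 1.0, 1.83, -0.84, 0.98, -0.58] [-0.34, 0.87, 1.16, 1.93, -0.95, 1.03, -0.42]
15 [0.15, 0.52, 0.32, 2.04, -0.61, 0.42, -0.73] [-0.14, 0.57, 0.76, 2.15, -1.06, 0.55, -0.26]
25 [0.41, 0.48, 0.02, 2.18, -1.13, 0.15, -0.16] [1.02, 0.55, -0.73, 2.22, 1.31, 0.23, -2.49]
```

Run:
```python
from h import *
R=tool(RS,1)
robot.move_gripper(0.6,40)
robot.goto(PICK+[0,0,.1],R)
p=eyes.camera("scene")
robot.move_straight(PICK,R,velocity=.12)
robot.move_gripper(0.0,45)
s=robot.read_state(); print(s["t"],s["grip_width"],s["grasp_force"],s["contact_force"])
robot.move_straight(PICK+[0,0,.17],R,velocity=.12)
s=robot.read_state(); print(s["t"],s["grip_width"],s["contact_force"],s["ee_pos"])
S=eyes.camera("scene");cv2.imwrite("pics/lift.png",S["img"])
for c in (S,eyes.camera("top")):
    for d in finder.place_of(c,"slate")[:1]: print(np.round(d["position"],4),d["confidence"])
```

```text
6.0167 0.0946983504862001 44.999181032180786 [-1.18711796 -0.35226505  0.18589739]
7.5833 0.08711744517663762 [-0.51973118  0.16800015 -4.32244417] [0.46626173 0.40031111 0.38220456]
[0.47   0.4008 0.1859] 0.7
[0.4652 0.4022 0.1834] 0.71
```

View pics/lift.png

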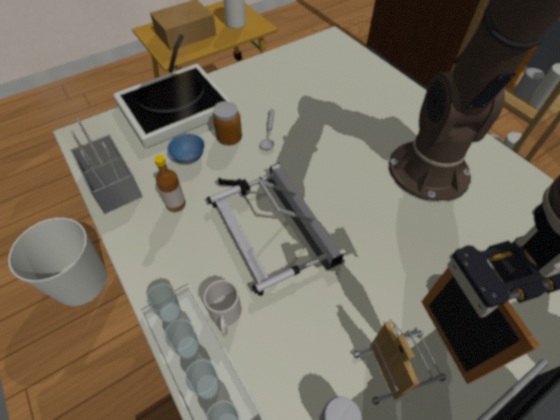

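The slate is lifted clear and square in the gripper at (480,310), with its bottom 197 mm below the TCP as planned. On to placing it.

Run:
```python
from h import *
R=tool(lean(LN),1)
robot.goto(place(.16),R)
s=robot.read_state(); print(s["t"],s["ee_pos"]-place(.16))
robot.move_straight(place(.03),R,velocity=.12)
for n in ("scene","top"):
    c=eyes.camera(n); cv2.imwrite(f"pics/pl_{n}.png",c["img"])
    for l in ("slate","ledge"):
        for d in finder.place_of(c,l)[:1]: print(n,l,(RE.T@(np.array(d["position"])-OE)).round(4),d["confidence"])
s=robot.read_state(); print(s["t"],s["ee_pos"]-place(.03),s["contact_force"])
S=eyes.camera("scene");T=eyes.camera("top")
a=cv2.resize(S["img"][140:300,180:380],None,fx=3,fy=3)[:480,:400*1+200]
cv2.imwrite("pics/plc.png",a)
```

```text
9.525 [0.00060674 0.00113692 0.00058243]
scene slate [0.0491 0.0108 0.0547] 0.71
scene ledge [0.0688 0.0023 0.0287] 0.58
top slate [0.0484 0.0092 0.0522] 0.83
top ledge [0.0735 0.0036 0.0294] 0.79
11.0583 [1.54016835e-04 1.27191145e-05 2.76570642e-04] [ 0.2845108  -0.13629786 -3.52447386]
```

View pics/plc.png

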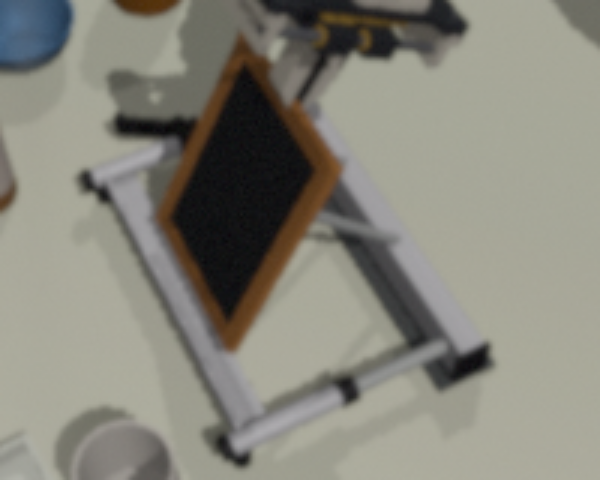

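```bash
cat >> h.py <<'E'
def slate_pts(o,L):  # o in easel frame, lean L
    Rl=lean(L); return np.array([E(*o)+Rl@np.array([x,y,z]) for x in(-.005,.005) for y,z in((-.08,0),(.08,0),(.08,.22),(-.08,.22))])
def fit_slate(p,o0,L0):
    hsv=cv2.cvtColor(p["img"],cv2.COLOR_BGR2HSV)
    return hsv
E
python3 - <<'E'
from h import *
out=[]
for n,(r0,r1,c0,c1) in (("scene",(140,265,210,310)),("top",(160,285,230,330))):
    p=eyes.camera(n)
    for o,L in (((.0628,.008,.0625),30.5),((.0488,.010,.0535),25.7)):
        k=6 if 0 else 4
        im=cv2.resize(p["img"][r0:r1,c0:c1],None,fx=k,fy=k,interpolation=cv2.INTER_CUBIC)
        q=((proj(p,slate_pts(o,np.radians(L)))-[c0,r0]+.5)*k).astype(np.int32)
        cv2.polylines(im,[q[:4]],True,(0,255,0),1); cv2.polylines(im,[q[4:]],True,(255,255,0),1)
        out.append(im)
g=np.vstack([np.hstack(out[:2]),np.hstack(out[2:])]); g=cv2.resize(g,(480,600)); print(g.shape)
cv2.imwrite("pics/ov.png",np.hstack([cv2.resize(np.vstack(out[:2]),(400,600)) ,cv2.resize(np.vstack(out[2:]),(400,600))]))
E
```

```text
(600, 480, 3)
```

View pics/ov.png

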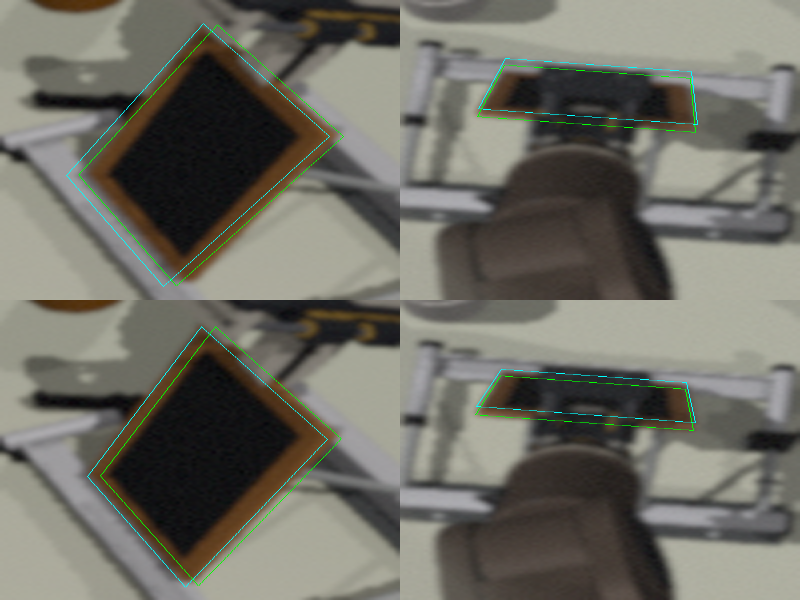

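The overlay shows the slate sagged in the pads: its true lean is about 26° (bottom row fits), with the bottom ≈ 14 mm farther back than commanded. I'll tilt the hand 5° more, shift to compensate, then set it down.

```bash
cat >> h.py <<'E'
def place2(h,Ls,yo=.007,x=.0575):
    Rl=lean(Ls); return E(x,yo,.030+h)+Rl[:,0]*.005+Rl[:,2]*.198
E
python3 - <<'E'
from h import *
for Lh in (36,34.5,33,31.5):
    Ls=np.radians(Lh-5.2); R=tool(lean(np.radians(Lh)),1)
    a,b=inverse_kinematics(place2(.03,Ls),R),inverse_kinematics(place2(-.006,Ls),R)
    print(Lh,None if a is None else a.round(2),None if b is None else b.round(2))
    if a is None or b is None: continue
    try: robot.move_straight(place2(.03,Ls),R,velocity=.06)
    except robot.MotionError as e: print(e); continue
    break
for n in ("scene","top"):
    c=eyes.camera(n)
    for l in ("slate","ledge"):
        for d in finder.place_of(c,l)[:1]: print(n,l,(RE.T@(np.array(d["position"])-OE)).round(4),d["confidence"])
print(Lh,robot.read_state()["t"],(RE.T@(place2(.03,Ls)-OE)).round(4))
E
```

```text
36 [-0.9  -0.13  0.85  2.36  0.65  0.3  -0.71] [-1.01 -0.02  1.03  2.42  0.55  0.13 -0.6 ]
scene slate [0.0533 0.0043 0.0556] 0.96
scene ledge [ 0.0683 -0.0018  0.0288] 0.65
36 11.9417 [-0.0396  0.007   0.2326]
```

Run:
```python
from h import *
Lh=36; Ls=np.radians(30.8); R=tool(lean(np.radians(Lh)),1)
robot.move_straight(place2(.03,Ls,x=.0625),R,velocity=.06)
try: hit=robot.move_straight(place2(-.004,Ls,x=.0625),R,velocity=.04,until_force=3.0)
except robot.MotionError as e:
    print(e); hit=robot.move_straight(place2(.002,Ls,x=.0625),R,velocity=.04,until_force=3.0)
s=robot.read_state(); print(hit,s["t"],(RE.T@(s["ee_pos"]-place2(0,Ls,x=.0625))).round(4),s["contact_force"])
for n in ("scene","top"):
    c=eyes.camera(n)
    for l in ("slate","ledge"):
        for d in finder.place_of(c,l)[:1]: print(n,l,(RE.T@(np.array(d["position"])-OE)).round(4),d["confidence"])
out=[]
S=eyes.camera("scene");T=eyes.camera("top")
out=np.hstack([cv2.resize(S["img"][150:275,200:330],(400,385)),cv2.resize(T["img"][160:285,225:355],(400,385))])
cv2.imwrite("pics/dn.png",out)
```

```text
True 12.8917 [-0.0011  0.0002 -0.0008] [-6.28881313  0.61001742  7.68405109]
scene slate [0.0681 0.0096 0.0326] 0.87
top slate [0.0653 0.0059 0.0318] 0.94
top ledge [0.0742 0.0029 0.0303] 0.71
```

View pics/dn.png

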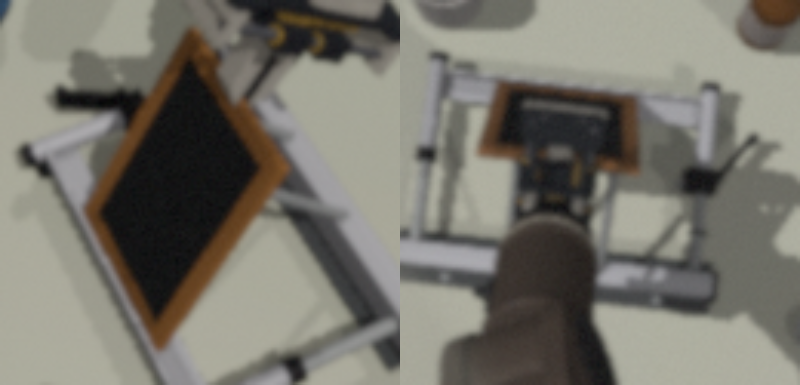

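The bottom edge is on the ledge by the lip (slate ≈ (0.067, 0.008, 0.032) in the easel frame), with its back by the bar. Now I release and retreat.

Run:
```python
from h import *
robot.move_gripper(0.4,20)
s=robot.read_state(); R=np.array(s["orientation"]); p=np.array(s["ee_pos"])
robot.hold(.2)
robot.move_straight(p-R[:,2]*.09+[0,0,.0],R,velocity=.12)
s=robot.read_state(); print(s["t"],s["contact_force"])
robot.goto(E(-.06,-.17,.22),handR(np.radians(15),1))
S=eyes.camera("scene");T=eyes.camera("top")
for n,c in (("scene",S),("top",T)):
    for l in ("slate","ledge","clamp_end","ring_mark","paddle_tip","paddle"):
        for d in finder.place_of(c,l)[:1]: print(n,l,(RE.T@(np.array(d["position"])-OE)).round(4),round(d["confidence"],2))
print(robot.read_state()["t"])
out=np.zeros((600,800,3),np.uint8)
out[:385,:400]=cv2.resize(S["img"][150:275,200:330],(400,385)); out[:385,400:]=cv2.resize(T["img"][160:285,225:355],(400,385))
for i,c in enumerate((S,T)):
    out[386:586,400*i:400*i+380]=ortho(c,RE,OE,-.12,-.02,-.22,-.03,.036,2000)
cv2.imwrite("pics/rel.png",out)
```

```text
15.2583 [ 0.13561566 -0.42054982 -0.00560191]
scene slate [0.0685 0.0088 0.0277] 0.77
scene ledge [ 0.068  -0.0022  0.0314] 0.76
scene clamp_end [-0.0356 -0.1587  0.0377] 0.63
scene paddle_tip [ 0.0336 -0.2046  0.0417] 0.68
scene paddle [-0.0156 -0.172   0.0342] 0.7
top slate [0.0657 0.0072 0.0309] 0.63
top ledge [0.0718 0.0012 0.0303] 0.92
top clamp_end [-0.0343 -0.1548  0.0321] 0.55
top paddle_tip [ 0.0351 -0.2022  0.0369] 0.44
top paddle [-0.0125 -0.1714  0.0342] 0.41
18.4833Traceback (most recent call last):
  File "<stdin>", line 16, in <module>
ValueError: could not broadcast input array from shape (199,380,3) into shape (200,380,3)
```

View picture.

Run:
```python
from h import *
S=eyes.camera("scene");T=eyes.camera("top")
for n,c in (("scene",S),("top",T)):
    print(n,[(RE.T@(np.array(d["position"])-OE)).round(4) for d in finder.place_of(c,"ring_mark")[:2]])
out=np.zeros((600,800,3),np.uint8)
out[:385,:400]=cv2.resize(S["img"][150:275,200:330],(400,385)); out[:385,400:]=cv2.resize(T["img"][160:285,225:355],(400,385))
for i,c in enumerate((S,T)):
    o=ortho(c,RE,OE,-.12,-.02,-.22,-.03,.036,2000)
    out[386:386+o.shape[0],400*i:400*i+o.shape[1]]=o
cv2.imwrite("pics/rel.png",out)
```

```text
scene []
top [array([ 0.1675,  0.1556, -0.006 ])]
```

View pics/rel.png

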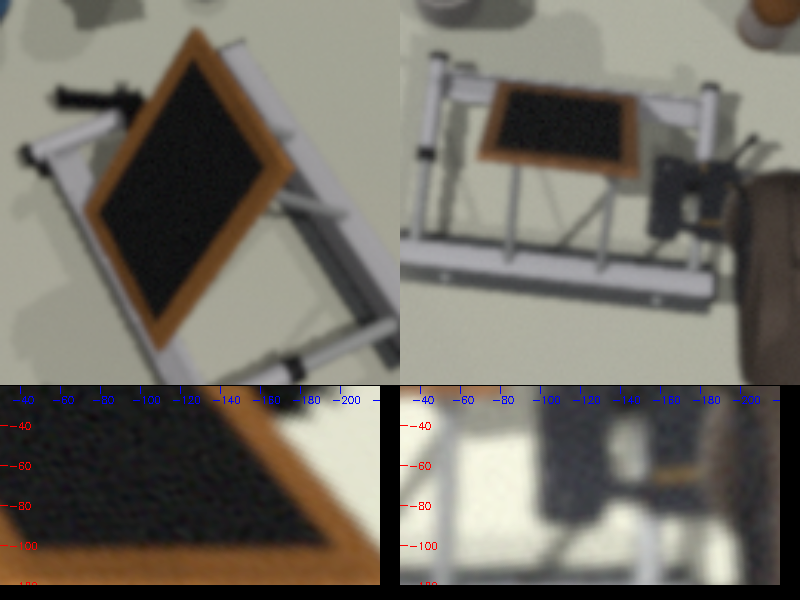

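The slate leans properly on the ledge and bar; the lever tip in the top view is near (755,138). The arm and slate now hide the ring, so I'll get the gap from intensity profiles along the rod in the first pictures.

Run:
```python
from h import *
xs=np.arange(-.1,-.015,.0015)
for n in ("scene","top"):
    p=dict(eyes.camera(n)); p["img"]=cv2.imread(f"pics/{n}0.png")
    for z in (.043,.0465,.053):
        prof=0
        for y in (-.158,-.1555,-.153):
            m=proj(p,np.array([E(x,y,z) for x in xs])).astype(np.float32).reshape(1,-1,2)
            prof=prof+cv2.remap(cv2.cvtColor(p["img"],cv2.COLOR_BGR2GRAY),m[...,0],m[...,1],cv2.INTER_CUBIC)[0].astype(float)
        print(n,z,"start -100 step 1.5mm:",(prof/3).astype(int).tolist())
```

```text
scene 0.043 start -100 step 1.5mm: [134, 135, 136, 136, 137, 137, 137, 137, 137, 138, 137, 133, 126, 116, 105, 98, 98, 103, 111, 116, 120, 123, 126, 128, 131, 133, 134, 135, 136, 137, 138, 139, 140, 139, 138, 137, 138, 138, 138, 137, 133, 127, 116, 99, 78, 58, 40, 29, 23, 22, 23, 22, 22, 22, 23, 21, 19]
scene 0.0465 start -100 step 1.5mm: [130, 132, 134, 136, 137, 137, 137, 138, 138, 138, 138, 136, 131, 122, 112, 100, 94, 95, 103, 112, 119, 124, 129, 131, 132, 134, 135, 134, 136, 137, 138, 139, 140, 140, 139, 138, 137, 139, 139, 139, 137, 134, 125, 112, 94, 73, 52, 36, 27, 24, 22, 20, 20, 22, 23, 22, 20]
scene 0.053 start -100 step 1.5mm: [114, 117, 124, 131, 137, 141, 143, 144, 145, 145, 145, 144, 142, 140, 135, 128, 118, 110, 108, 114, 123, 131, 136, 140, 142, 143, 143, 143, 143, 144, 146, 147, 147, 147, 146, 145, 145, 145, 146, 147, 148, 147, 144, 136, 123, 105, 83, 59, 40, 28, 24, 23, 21, 21, 22, 21, 22]
top 0.043 start -100 step 1.5mm: [126, 127, 128, 128, 128, 127, 127, 127, 126, 125, 122, 117, 110, 101, 94, 92, 95, 102, 109, 115, 120, 121, 123, 125, 125, 125, 125, 125, 124, 124, 125, 126, 126, 125, 125, 125, 124, 124, 122, 119, 114, 106, 97, 83, 72, 58, 45, 36, 30, 29, 27, 26, 26, 26, 25, 25, 27]
top 0.0465 start -100 step 1.5mm: [126, 127, 128, 128, 128, 127, 126, 127, 126, 124, 119, 114, 107, 98, 92, 92, 96, 104, 111, 117, 120, 121, 123, 124, 125, 124, 124, 124, 124, 124, 125, 126, 125, 125, 125, 125, 124, 123, 120, 117, 110, 102, 90, 77, 66, 51, 41, 32, 29, 28, 27, 27, 27, 25, 25, 26, 28]
top 0.053 start -100 step 1.5mm: [126, 127, 128, 128, 127, 126, 126, 126, 124, 121, 115, 108, 100, 93, 91, 94, 100, 109, 114, 120, 121, 122, 124, 124, 124, 124, 124, 124, 124, 125, 126, 126, 126, 125, 125, 124, 124, 121, 117, 111, 101, 92, 78, 67, 52, 42, 34, 29, 28, 27, 27, 27, 26, 25, 26, 28, 29]
```

Run:
```python
from h import *
for n in ("scene","top"):
    p=dict(eyes.camera(n)); now=p["img"].copy(); old=cv2.imread(f"pics/{n}0.png")
    for (x0,x1,y0,y1) in ((-.06,.12,.14,.175),(0.02,.12,.10,.165)):
        g=[]
        for im in (old,now):
            p["img"]=im
            g.append(cv2.cvtColor(ortho(p,RE,OE,x0,x1,y0,y1,.044,1000,tick=9),cv2.COLOR_BGR2GRAY).astype(np.float32))
        t=g[1][15:-15,4:-4]; r=cv2.matchTemplate(g[0],t,cv2.TM_CCOEFF_NORMED); _,v,_,l=cv2.minMaxLoc(r)
        print(n,"shift now-old mm: x",l[1]-15,"y",l[0]-4,"score",round(v,3), "(x: positive = moved to +x)")
```

```text
scene shift now-old mm: x 0 y 0 score 0.996 (x: positive = moved to +x)
scene shift now-old mm: x 0 y 0 score 0.989 (x: positive = moved to +x)
top shift now-old mm: x 0 y 0 score 0.98 (x: positive = moved to +x)
top shift now-old mm: x 0 y 0 score 0.947 (x: positive = moved to +x)
```

The foot has not moved, so the mark is a 42 mm draw-in from here. I can check the draw-in with the same image match on the +y sleeve. Checking IK and then approaching.

```bash
cat >> h.py <<'E'
def shift():
    """foot travel in mm (easel x, from the first pictures), by matching the +y sleeve"""
    r=[]
    for n in ("scene","top"):
        p=dict(eyes.camera(n)); now=p["img"].copy(); p["img"]=cv2.imread(f"pics/{n}0.png")
        a=(.14,.172,.044,2000)
        g0=ortho(p,RE,OE,-.055,.03,*a,tick=9)      # black collar, first picture
        p["img"]=now; g1=ortho(p,RE,OE,-.12,.05,*a,tick=9)
        q=[cv2.cvtColor(g,cv2.COLOR_BGR2GRAY) for g in (g0,g1)]
        m=cv2.matchTemplate(q[1],q[0][:,4:-4],cv2.TM_CCOEFF_NORMED); _,v,_,l=cv2.minMaxLoc(m)
        r.append(((.05-.03)*1000-l[1]/2,round(v,3)))
    return r
E
python3 - <<'E'
from h import *
f=lambda p,R:(lambda q:None if q is None else np.round(q,2).tolist())(inverse_kinematics(p,R))
print(shift())
P=None
for d in (22,20,18):
    R=handR(np.radians(d),1)
    q=[f(E(x,y,z),R) for x,y,z in ((.03,-.1825,.13),(.03,-.1825,.034),(-.032,-.1825,.034),(-.034,-.161,.034))]
    print(d,*q,sep="\n")
    if all(q): P=d; break
R=handR(np.radians(P),1)
robot.move_gripper(0.9,20)
robot.goto(E(.03,-.1825,.13),R)
s=robot.read_state(); f0=s["contact_force"]; print(s["t"],f0)
hit=robot.move_straight(E(.03,-.1825,.034),R,velocity=.08,until_force=4)
s=robot.read_state(); print(hit,s["t"],s["contact_force"],(RE.T@(s["ee_pos"]-OE)).round(4),s["grip_width"])
S=eyes.camera("scene");T=eyes.camera("top")
for n,c in (("scene",S),("top",T)):
    for l in ("slate","paddle_tip"):
        for d in finder.place_of(c,l)[:1]: print(n,l,(RE.T@(np.array(d["position"])-OE)).round(4),round(d["confidence"],2))
cv2.imwrite("pics/app.png",np.hstack([cv2.resize(S["img"][140:265,180:310],(400,385)),cv2.resize(T["img"][160:285,255:385],(400,385))]))
E
```

```text
[(3.552713678800501e-15, 0.998), (3.552713678800501e-15, 0.998)]
22
[1.05, 0.51, -0.85, 1.93, 0.6, 0.54, 1.32]
[0.88, 0.6, -0.63, 2.02, 0.8, 0.33, 1.13]
[0.9, 0.53, -0.57, 2.15, 0.76, 0.22, 1.18]
[0.83, 0.5, -0.53, 2.18, 0.78, 0.2, 1.11]
20.4417 [0.80030349 0.40569969 0.64509763]
False 21.7917 [ 0.05258783  0.51642524 -0.26828491] [ 0.0304 -0.1826  0.0345] 0.8979648350950921
scene slate [0.0675 0.0064 0.0306] 0.95
scene paddle_tip [ 0.0342 -0.2026  0.0452] 0.5
top slate [0.0653 0.0082 0.0292] 0.69
```

View pics/app.png

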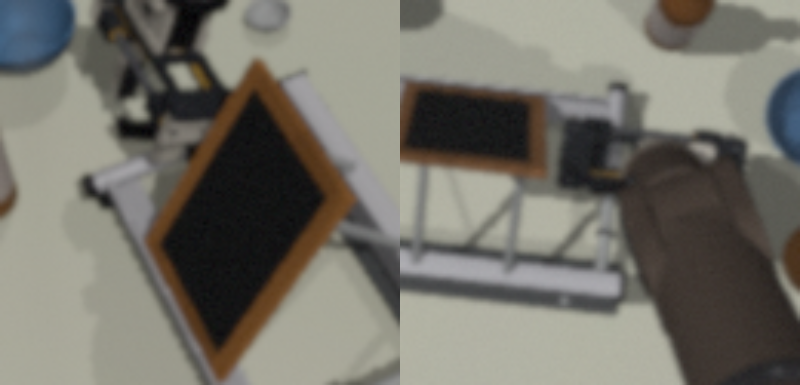

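The fingers are down straddling tube and lever without contact. The slate's edge at (545,135) in the top crop is clear of the gripper at (565,150), and the ring is visible at (605,235). Now I draw in most of the way and measure.

Run:
```python
from h import *
R=handR(np.radians(22),1)
for x in (.016,-.002,-.022):
    robot.move_straight(E(x,-.1825,.034),R,velocity=.05)
    s=robot.read_state(); print(x,s["t"],(RE.T@np.array(s["contact_force"])).round(2),shift())
T=eyes.camera("top"); 
for d in finder.place_of(T,"clamp_end")[:1]: print((RE.T@(np.array(d["position"])-OE)).round(4),d["confidence"])
S=eyes.camera("scene")
for d in finder.place_of(S,"slate")[:1]: print((RE.T@(np.array(d["position"])-OE)).round(4),d["confidence"])
cv2.imwrite("pics/push.png",np.hstack([cv2.resize(S["img"][140:265,180:310],(400,385)),cv2.resize(T["img"][190:255,290:355],(390,385),interpolation=cv2.INTER_CUBIC)]))
```

```text
0.016 22.525 [0.21 0.5  0.81] [(3.552713678800501e-15, 0.991), (3.552713678800501e-15, 0.984)]
-0.002 23.1333 [ 0.41 -0.56  0.73] [(-14.999999999999996, 0.97), (-15.499999999999996, 0.949)]
-0.022 23.7833 [ 0.37  0.23 -0.1 ] [(-35.5, 0.977), (-35.5, 0.975)]
[-0.0692 -0.1564  0.034 ] 0.45
[0.0299 0.0053 0.0305] 0.7
```

View pics/push.png

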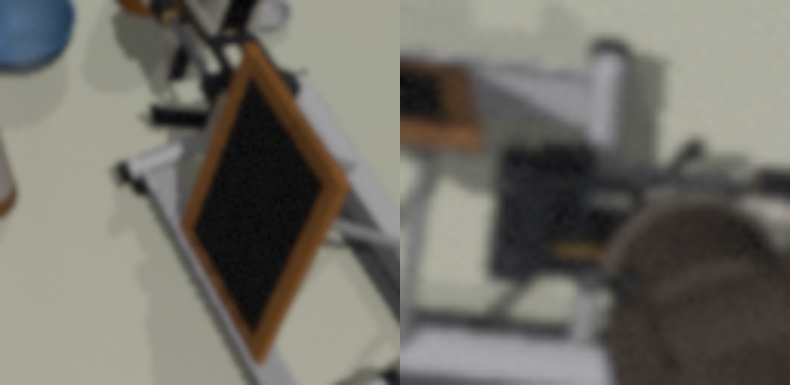

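```bash
cat >> h.py <<'E'
def rep(tag,sh=True):
    s=robot.read_state(); print(tag,round(s["t"],2),"F",(RE.T@np.array(s["contact_force"])).round(1),"tcp",(RE.T@(s["ee_pos"]-OE)).round(4),"w",round(s["grip_width"]*92,1),"g",round(float(np.max(s["grasp_force"])),1),shift() if sh else "")
    return s
E
python3 - <<'E'
from h import *
R=handR(np.radians(22),1); X=-.0285
robot.move_straight(E(X,-.1825,.034),R,velocity=.04)
robot.hold(.3); rep("mark")
for w in (.076,.068,.060,.054,.050):
    robot.move_gripper(w/.092,12)
    robot.move_straight(E(X,-.142-w/2,.034),R,velocity=.03)
    s=rep(w,w<.065)
    if abs(np.dot(RE[:,1],s["contact_force"]))>12: break
T=eyes.camera("top")
for c in (T,eyes.camera("scene")):
    for l in ("paddle_tip","slate"):
        for d in finder.place_of(c,l)[:1]: print(l,(RE.T@(np.array(d["position"])-OE)).round(4),round(d["confidence"],2))
E
```

```text
mark 24.69 F [ 0.4  0.8 -0. ] tcp [-0.0286 -0.1825  0.0339] w 82.6 g 0.1 [(-41.0, 0.949), (-41.0, 0.978)]
0.076 25.43 F [ 0.1 -0.3 -1.1] tcp [-0.0284 -0.1797  0.034 ] w 75.8 g 0.1 
0.068 26.12 F [-0.2  0.4 -0.9] tcp [-0.0285 -0.1756  0.034 ] w 67.7 g 0.2 
0.06 26.81 F [ 0.8 -0.3  0.6] tcp [-0.0285 -0.1716  0.034 ] w 60.1 g 0.2 [(-40.5, 0.954), (-40.5, 0.979)]
0.054 27.53 F [ 1.  -0.5  0.1] tcp [-0.0285 -0.1687  0.034 ] w 54.0 g 0.2 [(-40.5, 0.954), (-40.5, 0.978)]
0.05 28.22 F [ 0.6 -0.6  0.5] tcp [-0.0285 -0.1668  0.034 ] w 49.9 g 0.2 [(-40.5, 0.954), (-40.5, 0.979)]
slate [0.0226 0.0063 0.0287] 0.76
paddle_tip [-0.0063 -0.2065  0.0392] 0.61
slate [0.0247 0.0073 0.0331] 0.79
```

Run:
```python
from h import *
R=handR(np.radians(22),1); X=-.0297
robot.move_straight(E(X,-.1668,.034),R,velocity=.03); robot.hold(.2); rep("mark")
for w in (.046,.042,.038,.035):
    robot.move_gripper(w/.092,15)
    robot.move_straight(E(X,-.143-w/2,.034),R,velocity=.03)
    s=rep(w)
    if abs(np.dot(RE[:,1],s["contact_force"]))>15 or s["grip_width"]*.092>w+.003: break
for l in ("paddle_tip","paddle"):
    for c in ("scene",):
        for d in finder.place_of(eyes.camera(c),l)[:1]: print(l,(RE.T@(np.array(d["position"])-OE)).round(4),round(d["confidence"],2))
```

```text
mark 29.07 F [ 1.9 -0.  -0.1] tcp [-0.0297 -0.1669  0.034 ] w 49.7 g 0.5 [(-41.5, 0.944), (-42.0, 0.979)]
0.046 29.75 F [ 0.5 -0.   0.6] tcp [-0.0297 -0.1662  0.034 ] w 45.8 g 0.6 [(-41.5, 0.944), (-42.0, 0.979)]
0.042 30.43 F [ 1.7 -0.8  0.6] tcp [-0.0297 -0.1641  0.034 ] w 42.0 g 0.7 [(-41.5, 0.945), (-42.0, 0.98)]
0.038 31.12 F [ 1.2 -0.2  0.5] tcp [-0.0297 -0.1621  0.034 ] w 38.1 g 0.7 [(-41.5, 0.944), (-42.0, 0.979)]
0.035 31.77 F [2.1 0.1 0.8] tcp [-0.0297 -0.1607  0.034 ] w 35.0 g 0.7 [(-42.0, 0.944), (-42.0, 0.98)]
paddle_tip [-0.0032 -0.204   0.0394] 0.43
paddle [-0.0551 -0.1708  0.0327] 0.43
```

Run:
```python
from h import *
for n in ("scene","top"):
    p=eyes.camera(n); g=cv2.cvtColor(p["img"],cv2.COLOR_BGR2GRAY)
    for th in np.arange(-.1,.71,.1):
        v=[]
        for r in (.040,.045,.05,.054,.058):
            m=proj(p,[E(-.056+r*np.cos(th),-.172-r*np.sin(th),.046)]).astype(np.float32).reshape(1,1,2)
            v.append(int(cv2.remap(g,m[...,0],m[...,1],cv2.INTER_LINEAR)[0,0]))
        print(n,round(th,1),v)
    for l in ("paddle_tip","paddle"):
        for d in finder.place_of(p,l)[:2]: print(l,(RE.T@(np.array(d["position"])-OE)).round(4),round(d["confidence"],2))
```

```text
scene -0.1 [101, 102, 105, 105, 110]
scene 0.0 [94, 101, 104, 106, 122]
scene 0.1 [73, 89, 97, 106, 127]
scene 0.2 [44, 58, 74, 86, 103]
scene 0.3 [18, 24, 39, 47, 58]
scene 0.4 [7, 12, 16, 18, 25]
scene 0.5 [11, 15, 19, 19, 19]
scene 0.6 [25, 29, 31, 31, 29]
scene 0.7 [51, 58, 62, 71, 77]
paddle_tip [-0.0049 -0.2055  0.0416] 0.69
paddle [-0.0568 -0.1753  0.0348] 0.48
top -0.1 [90, 88, 88, 89, 89]
top 0.0 [97, 93, 89, 88, 88]
top 0.1 [102, 99, 93, 90, 94]
top 0.2 [104, 109, 110, 113, 118]
top 0.3 [104, 121, 142, 153, 159]
top 0.4 [94, 118, 149, 161, 167]
top 0.5 [79, 89, 109, 123, 132]
top 0.6 [59, 52, 53, 59, 70]
top 0.7 [51, 42, 39, 54, 80]
paddle [-7.600e-02 -4.092e-01 -4.000e-04] 0.65
```

Run:
```python
from h import *
p=dict(eyes.camera("top"))
old=cv2.imread("pics/push.png")[:,400:790]; old=cv2.resize(old,(65,65),interpolation=cv2.INTER_AREA)
def dump(img,dx):
    p["img"]=img; g=cv2.cvtColor(ortho(p,RE,OE,-.05+dx,.03+dx,-.235,-.145,.046,250,tick=9),cv2.COLOR_BGR2GRAY)
    print("cols y from -147 step -4mm; rows x from",round(1000*(.03+dx)-2),"step -4")
    for r in g: print(" ".join(f"{int(v):3d}" for v in r))
full=np.zeros_like(p["img"]); full[190:255,290:355]=old
now=p["img"].copy()
dump(full,.0065); dump(now,0)
p=dict(eyes.camera("scene")); print("scene"); now=p["img"].copy()
o2=cv2.resize(cv2.imread("pics/push.png")[:,:400],(130,125),interpolation=cv2.INTER_AREA)
full=np.zeros_like(now); full[140:265,180:310]=o2
dump(full,.0065); dump(now,0)
```

```text
cols y from -147 step -4mm; rows x from 34 step -4
216 220 201 163 133 126 135 143 151 172 212 235 241 238 240 241 240 239 239 238 238 240
212 217 195 162 135 125 132 142 149 170 208 234 240 239 239 240 241 241 242 238 240 241
211 215 194 161 132 125 129 140 149 166 204 234 240 240 240 241 242 239 240 240 239 240
210 212 193 159 133 125 128 137 148 165 201 231 239 241 240 239 241 239 240 240 240 242
212 212 194 161 133 122 129 132 144 172 210 233 238 239 237 239 240 240 240 239 241 241
211 213 194 160 133 124 126 128 142 179 219 237 242 241 240 240 241 242 240 240 239 240
210 212 194 161 133 123 124 126 135 173 215 237 241 240 236 234 236 239 239 241  76  76
205 214 193 161 132 124 123 124 131 166 212 236 239 232 213 202 216 232 240  76 239 238
197 212 193 162 132 122 125 124 131 163 210 235 230 204 162 143 179 219 234  76 230 232
 76  76  76  76  76  76  76  76 129 160 208 229 209 159 104  94 145 190 209  76 201 198
129 147 151 139 123 121 125 125 127 153  76  76  76  76  76  76  76 163 168  76 166 166
 82 104 116 117 113 118 124 123 123 142 180 184 138 102 112 131 141 145 144  76 1
[... 5449 characters left out ...]
 117 116 115 128 138 129  94  50  21   5   9  21  53  91 119 139 151 153 158 169 164
114 117 118 115 123 127 107  69  27  17  16  23  38  76 115 135 146 148 146 152 156 158
110 115 113 113 115 106  81  38  14   9  17  31  58 100 131 143 146 146 147 149 149 150
 97 107 104 105 101  82  48  19  16  17  27  29  60  95 126 136 142 148 146 146 146 146
 87  94  98 101  92  62  32  19  21  20  16  21  45  74 101 120 127 134 142 144 148 146
 85  87  94 101  93  66  29   1   8  15  23  20  22  43  71  97 108 117 125 134 143 147
 84  87  84  95  94  86  59  34  15  26  25   9  15  20  38  68  91 105 110 120 133 143
 74  88  88  88  86  92  86  68  46  49  57  49  29  24  19  33  60  88 104 112 122 132
```

Run:
```python
from h import *
R=handR(np.radians(22),1); X=-.0297
s=robot.read_state(); print(np.array(s["orientation"]).round(3).tolist(), R.round(3).tolist(), s["t"])
hit=robot.move_straight(E(X,-.1607,.025),R,velocity=.03,until_force=2.5)
s=rep(hit)
```

```text
[[-0.921, 0.113, 0.372], [0.105, 0.994, -0.043], [-0.375, -0.0, -0.927]] [[-0.921, 0.113, 0.372], [0.105, 0.994, -0.042], [-0.375, 0.0, -0.927]] 32.475
True 32.68 F [0.1 0.3 2.6] tcp [-0.0284 -0.1606  0.0326] w 35.0 g 3.7 [(-41.0, 0.951), (-41.0, 0.979)]
```

Lowering is blocked 1.4 mm down, while the lever (finder: tip still at y ≈ −0.205) has not moved. So the outer finger is standing on top of the paddle: the tips sit about 15 mm higher than I assumed. Moving clear, lowering until the real bottom is felt, and drawing in again.

Run:
```python
from h import *
R=handR(np.radians(22),1)
f=lambda x,y,z:(lambda q:None if q is None else np.round(q,2).tolist())(inverse_kinematics(E(x,y,z),R))
print(f(-.01,-.1825,.012),f(-.03,-.16,.012))
robot.move_straight(E(-.0284,-.1606,.0355),R,velocity=.05)
robot.move_straight(E(-.008,-.1825,.0355),R,velocity=.08)
robot.move_gripper(.9,20)
rep("open")
hit=robot.move_straight(E(-.008,-.1825,.012),R,velocity=.04,until_force=3)
rep(hit)
```

```text
[0.84, 0.58, -0.52, 2.12, 0.87, 0.2, 1.06] [0.76, 0.54, -0.45, 2.19, 0.93, 0.14, 0.96]
open 34.48 F [ 0.1  0.6 -0.3] tcp [-0.008  -0.1825  0.0355] w 82.4 g 0.0 [(-32.5, 0.98), (-31.499999999999996, 0.974)]
False 35.32 F [ 0.5  0.9 -0.9] tcp [-0.008  -0.1823  0.0119] w 82.6 g 0.6 [(-28.999999999999996, 0.972), (-29.999999999999996, 0.963)]
```

Confirmed: the hand goes 24 mm lower without contact. I'll use TCP z = 0.015 with slightly less pitch, draw in again to the mark, and measure.

Run:
```python
from h import *
R=handR(np.radians(18),1); Z=.015
robot.move_straight(E(-.006,-.1825,Z),R,velocity=.08)
X=-.018
robot.move_straight(E(X,-.1825,Z),R,velocity=.04)
rep("push")
for i in range(3):
    d=np.mean([a for a,_ in shift()])
    if abs(d+42)<.6: break
    X-= (d+42)/1000; robot.move_straight(E(X,-.1825,Z),R,velocity=.03)
robot.hold(.2); rep("mark %.4f"%X)
for d in finder.place_of(eyes.camera("scene"),"paddle_tip")[:1]: print((RE.T@(np.array(d["position"])-OE)).round(4),round(d["confidence"],2))
```

```text
push 36.16 F [ 0.7 -0.9 -0.1] tcp [-0.0188 -0.1826  0.0149] w 82.8 g 0.0 [(-36.0, 0.978), (-35.5, 0.978)]
mark -0.0247 37.03 F [ 0.2 -0.5  0.3] tcp [-0.0248 -0.1825  0.0149] w 82.7 g 0.0 [(-41.5, 0.947), (-41.5, 0.979)]
[-0.0081 -0.2038  0.04  ] 0.47
```

Run:
```python
from h import *
R=handR(np.radians(18),1); Z=.015; X=-.0251
for w in (.070,.060,.053,.047,.042):
    robot.move_gripper(w/.092,15)
    robot.move_straight(E(X,-.142-w/2,Z),R,velocity=.04)
    s=rep(w,w<.055)
    if abs(np.dot(RE[:,1],s["contact_force"]))>12 or s["grip_width"]*.092>w+.003: break
for c in ("scene","top"):
  for d in finder.place_of(eyes.camera(c),"paddle_tip")[:1]: print((RE.T@(np.array(d["position"])-OE)).round(4),round(d["confidence"],2))
```

```text
0.07 38.0 F [0.9 0.3 0. ] tcp [-0.0249 -0.1768  0.0152] w 70.2 g 0.3 
0.06 38.71 F [0.4 0.4 0.3] tcp [-0.025  -0.172   0.0151] w 60.5 g 0.5 
0.053 39.34 F [ 1.5 -2.2 -0.3] tcp [-0.0252 -0.1693  0.015 ] w 53.1 g 1.6 [(-41.5, 0.945), (-41.5, 0.979)]
0.047 40.07 F [ 1.4 -2.7  0.7] tcp [-0.0252 -0.1654  0.015 ] w 47.3 g 1.4 [(-41.5, 0.942), (-42.0, 0.979)]
0.042 40.77 F [ 0.7 -2.8 -0.7] tcp [-0.0251 -0.1627  0.015 ] w 41.7 g 1.1 [(-42.5, 0.937), (-42.5, 0.977)]
[ 0.0007 -0.1858  0.0415] 0.62
[ 0.0033 -0.184   0.0343] 0.54
```

The lever is now turning (tip y −0.205 → −0.185) with the foot at −42 mm. Finishing the squeeze.

Run:
```python
from h import *
R=handR(np.radians(18),1); Z=.015; X=-.0249
for w in (.037,.034):
    robot.move_gripper(w/.092,15)
    robot.move_straight(E(X,-.1435-w/2,Z),R,velocity=.04)
    rep(w)
robot.move_gripper(0.0,15)
s=rep("closed")
y=-.1605
for i in range(3):   # centre the hand on the pinch: null the side force
    fy=np.dot(RE[:,1],robot.read_state()["contact_force"])
    if abs(fy)<3: break
    y+= .001*np.sign(fy); robot.move_straight(E(X,y,Z),R,velocity=.03); rep("y %.4f"%y,False)
robot.move_gripper(0.0,30); robot.hold(.3)
rep("grip")
for c in ("scene","top"):
  for l in ("paddle_tip","slate","clamp_end"):
    for d in finder.place_of(eyes.camera(c),l)[:1]: print(l,(RE.T@(np.array(d["position"])-OE)).round(4),round(d["confidence"],2))
```

```text
0.037 41.67 F [ 2.  -2.6 -1. ] tcp [-0.0249 -0.1618  0.015 ] w 37.0 g 1.4 [(-43.0, 0.934), (-43.5, 0.977)]
0.034 42.33 F [ 1.2 -2.3 -1.8] tcp [-0.0249 -0.1602  0.015 ] w 34.0 g 1.2 [(-44.0, 0.925), (-44.0, 0.978)]
closed 42.67 F [ 1.2 -3.3 -0.8] tcp [-0.0249 -0.1605  0.015 ] w 30.5 g 15.0 [(-44.0, 0.924), (-44.0, 0.979)]
y -0.1615 43.02 F [1.1 1.2 0.7] tcp [-0.0249 -0.1605  0.0149] w 30.6 g 15.0 
grip 43.53 F [0.6 4.6 0.4] tcp [-0.0249 -0.1605  0.015 ] w 29.9 g 30.0 [(-44.0, 0.924), (-44.0, 0.979)]
paddle_tip [-0.0009 -0.1701  0.0409] 0.44
slate [0.0227 0.0077 0.0286] 0.78
slate [ 0.0824 -0.3768 -0.0026] 0.7
```

Run:
```python
from h import *
R=handR(np.radians(18),1)
robot.move_straight(E(-.0228,-.1612,.015),R,velocity=.02); robot.hold(.3)
rep("final")
for c in ("scene","top"):
  p=eyes.camera(c)
  for l in ("paddle_tip","paddle","slate","ledge","clamp_end"):
    for d in finder.place_of(p,l)[:1]: print(c,l,(RE.T@(np.array(d["position"])-OE)).round(4),round(d["confidence"],2))
```

```text
final 44.79 F [ 1.1  5.1 -1.5] tcp [-0.0226 -0.1605  0.015 ] w 30.1 g 30.0 [(-42.0, 0.944), (-42.0, 0.979)]
scene paddle_tip [ 0.0036 -0.172   0.042 ] 0.62
scene paddle [-0.0577 -0.1759  0.0319] 0.4
scene slate [0.0253 0.0089 0.0328] 0.89
scene clamp_end [-1.289e-01  4.545e-01 -3.000e-04] 0.71
top slate [0.0233 0.0076 0.0275] 0.61
top ledge [0.0299 0.0013 0.0311] 0.66
```

```bash
python3 -c "
from h import *
print(robot.finish_job())"
```

```text
the job is handed in; nothing more can be done
None
```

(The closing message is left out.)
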